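# Roll a pipe offcut up its gutter and lock it at the stop

## Task

With the fingertips, slowly push the copper pipe offcut up the sloped aluminium gutter, over the low sill, until it sits against the blue stop; then push the yellow keeper arm round until it lies straight across the gutter behind the pipe, so that it cannot roll back. Only push: do not lift the pipe off the gutter or bat it along, do not shift the clamped stop, and leave the things standing around where they are. Finish with the hand clear of everything.

Things in the scene. Friction and masses are not known exactly. Their poses are not given: they have to be found in the camera images.
- gutter: Aluminium channel on two timber bearers, fixed, 300 long, 74 wide, 62 inside. Origin: on the bench below its middle; x level, pointing uphill along it, y left, z up. Its floor climbs at 0.14 rad along x; floor top 46 above the bench at the middle, 25 at the low end, 67 at the high end. Side walls stand 15 above the floor, the lip across the low end 12.
- pipe_center (a point): Centre of the pipe offcut: copper, black plugged ends, oiled (friction about 0.25), diameter 50, length 56, 0.25 kg, lying across the gutter (axis along the gutter's y). It starts against the lip at the low end and rolls freely back there if let go below the sill.
- stop_seat (a point): The centre of the pipe when seated: on the floor against the blue stop block, 25 above the floor. Axes: x uphill along the sloped floor, y left, z square to the floor. The block's face is 25 uphill of this point; it is 60 wide, 28 deep, its top 41 above the floor. It is clamped somewhere along the gutter (black knob) and slips only at about 70 N.
- sill_edge (a point): Middle of the edge of the dark steel sill across the floor, 5 above the floor and 16 downhill of stop_seat (moves with the stop). A ramp 17 long leads up to it from downhill; once the pipe's centre has passed this edge the pipe drops into the seat and stays there.
- keeper_pivot (a point): Pin of the yellow keeper arm, on the left side of the gutter, 36 downhill and 52 left of stop_seat and 7 further from the floor; it moves with the stop and stands square to the floor. Given at the mid-height of the arm (32 above the floor).
- keeper_knob (a point): Red knob on the end of the keeper arm, 14 diameter, 26 high, 85 from the pivot; the point is 8 above the arm's mid-height. The arm is a flat bar 10 wide and 10 high, that sweeps over the gutter's walls in a plane parallel to its floor.
- keeper (a joint): Angle of the keeper arm: 0 = pointing downhill alongside the gutter, below 0 = further out to the left, 1.571 = straight across the gutter behind the seated pipe (end stop). It grows anticlockwise seen from above (the arm swings from downhill to the right, over the gutter). Stiff enough to stay where it is left; about 1 N at the knob moves it.
- stop (a joint): Where the stop is clamped along the gutter, m, growing uphill; must not be changed.
- coupling: Bystander: short copper coupling standing on end on the bench on the right of the gutter, 36 diameter, 45 high; origin under its centre.
- tape_measure: Bystander: yellow tape measure on the right of the gutter, 62x85x37; origin under its centre.
- pliers: Bystander: red-handled pliers, 60x190x13, lying to the left; origin under its centre.
- screwdriver_a: Bystander: screwdriver with an orange handle, 28x220x24, lying to the left; origin under its centre.
- offcut_3: Bystander: reddish wood block, 50x60x40, to the right of the robot; origin under its centre.
- marking_gauge: Bystander: wooden marking gauge, 58x200x66, to the right of the robot; origin under its centre.
Mind the look-alikes: they are no part of the job. What is shaped like the part that bears pipe_center but green, pink or purple is not meant.

How it is judged:
By the outcome, as a careful person would: the job done as asked, in the order asked, and still so for the second after the job is handed in, with the robot touching nothing.
It also fails if it takes over 53 s, if anything falls off the work surface, if the arm or the gripper's body presses on something with over 40 N, if the wrist force passes 120 N, or if a joint passes its speed limit or range.

## Robot

A 6-joint arm with a two-finger parallel gripper is mounted at the origin on a cart in front of the work surface, level with it; the furniture and walls round the work are solid. World frame = base frame: x ahead of the robot, y to its left, z up, the work surface at z = 0. Lengths are in m, angles in degrees, forces in N, time in s.
With the tool pointing down it reaches from about 0.375 to 0.9 m from the base axis. Payload 3.1 kg.
Tool frame: the origin (TCP) lies on the centre line of the jaws, within the pads' length; the fingertips stand 17 mm ahead of it and the grasp point (between the pads) lies 2 mm behind it; y points along the fingers, x is the direction in which the jaws open and shut, and the axes are right-handed (so a half turn about y gives the same grasp; the last joint's range is limited). The gripper opens to 87 mm and grips with 3 to 60 N. Pads are 19 mm wide; open, the fingers measure 117 mm over their backs; the gripper's body (75 mm by 190 mm) begins 51 mm behind the grasp point.
Start: joints at [-10.227, 30.224, 82.088, -0, 67.689, -10.227], TCP at [0.625, 0, 0.24] pointing down, gripper open.
Joint ranges: [-176.69, 176.69], [-43.24, 126.21], [12.49, 139.97], [-82, 262], [0, 151.66], [-163.58, 163.58]. Speed limits (degrees/s): [159.86, 159.86, 180, 180, 180, 180].

## Interface

Orientations are given as a 3x3 rotation matrix whose columns are the frame's x, y, z axes.
In Python, from rig import read_state, capture, camera_info, hand_in, trace, tip_of gives the robot as it stands.
- The arm moves only by the tool jog_arm, never from a script. Its argument "steps" is a list of rows, each an object with "fingers": the opening in per cent of the stroke, from 0 (shut) to 100 (fully open); "delta_pos": the shift along the world's x, y, z in mm, a list of three; "turn": the turn about the world's z in degrees. A call has 1 to 20 rows; each row is the pose to reach, as a shift and turn from the pose commanded when the call began; what a row does not reach only later rows make up. A row lasts 1/12 s, in which the tool goes at most 41.7 mm and 7.16 degrees, less where a joint would pass 70% of its speed; a pose out of reach is approached as far as the arm can. A call with a gripper value outside its range is refused whole. The fingers move at their own pace and stop on an object; the grip force is fixed at half the most. Time passes only in rows, so rows that repeat a pose let the fingers close. It gives the time, the measured TCP pose, the force and the opening at its end, in the units of the state.
- read_state(): the state, without advancing time (a new reading comes with each control period).
- capture(name): name is "scene" or "side" or "wrist"; returns the picture (384x512x3 uint8, red, green, blue); there is no depth.
- camera_info(name): a dict with "fov_y" (degrees; the focal length in pixels is half the picture's height over the tangent of half this angle, whatever the lens; pixels are square), "cx", "cy" (the principal point, pixels), "k1" (the pictures are not rectified: a ray, as slopes to the right and down, at radius r is drawn at 1 + k1 r^2 times it, then the intrinsics apply), "view" (4x4, takes a point from world to camera coordinates); the wrist camera has in their place "tool_from_camera" (4x4, takes a point from camera to tool coordinates, whose origin is the TCP and whose axes are the tool frame's). Camera axes: x right, y down, z forward; pixel columns grow to the right and rows downward; lengths in m; the calibration is good to about 2 mm. A picture is of the moment at which its call begins: read the wrist's pose just before it. camera_info takes no time and is no camera call.
- hand_in(): hands the job in, once; it reports no verdict.
Trained networks look in the newest picture that a camera, given by its name, has taken for a name from the list of things; names that differ only in an ending like _2 or _b are one class to them, and where a whole thing is asked for, a point or a joint stands for the part that bears it (a point fixed in the world has none). Each returns a list of dicts, best first, with "confidence" (0 to 1); they miss things now and then, are a little off and sometimes report something else, mostly with a low value. They report only what shows in the picture. A call takes as long as a camera call. They do not tell look-alikes from the thing itself.
- trace(target, camera): "mask" (384x512 bool, what is visible of it).
- tip_of(target, camera): "position" ([x, y, z] in m, in world coordinates, good to about 4 mm: a listed point, or the origin of a listed thing).
The state is a dict: "time_s": time; "joint_positions": joint angles; "qvel": joint speeds; "tau": joint torques, N m; "position": TCP position; "tcp_rot": TCP orientation; "force": force on the tool from outside, world axes, zero at the start; "moment": the same for the moment, N m; "opening": opening from 0.0 (shut) to 1.0 (fully open).
Only numpy, scipy, OpenCV 4.12 (cv2) and the standard library are available. Lean on these libraries where they do the work, as an engineer would, in place of code of your own. Each camera call takes 0.05 s, during which the arm holds its last target.

## Working session

There is one attempt and no reset: what is moved stays moved. The work goes in short steps, Python scripts to look and compute and a tool call to move; the robot and the scene stay as the last step left them, time stands still between calls to the robot, and variables do not carry over. Pictures are saved under pics/ and viewed, and the job is handed in when it is done.

Besides the shell and the picture viewer there is one more tool, called after "Call:" as a command line: name --argument value ..., lists and objects as JSON in quotes. jog_arm: Moves the arm, as the interface text tells. Its arguments: {"type":"object","properties":{"steps":{"type":"array","items":{"type":"object","properties":{"fingers":{"type":"number"},"delta_pos":{"type":"array","items":{"type":"number"}},"turn":{"type":"number"}}}}},"required":["steps"]}

```bash
mkdir -p pics; ls
python3 - <<'E'
from rig import *
import cv2,numpy as np
s=read_state();print(s)
for n in("scene","side"):
    im=capture(n);cv2.imwrite(f"pics/{n}0.png",im[:,:,::-1]);print(n,camera_info(n))
    for t in("pipe_center","stop_seat","sill_edge","keeper_pivot","keeper_knob","gutter"):
        print(t,[(np.round(d["position"],4).tolist(),round(d["confidence"],2)) for d in tip_of(t,n)])
print(read_state()["time_s"])
E
```

```text
pics
{'time_s': 0.0, 'joint_positions': array([-1.02271971e+01,  3.02793561e+01,  8.21554841e+01, -1.77406345e-03,
        6.76890401e+01, -1.02250847e+01]), 'qvel': array([ 0.02496108,  0.01998952,  0.03157684, -0.14146509,  0.0342229 ,
       -0.04669275]), 'tau': array([-5.45745443e-04, -4.40045428e+01, -1.76593530e+01,  6.32597599e-02,
        5.83207863e-02, -1.53719384e-04]), 'position': array([6.24310613e-01, 1.46531532e-04, 2.38572420e-01]), 'tcp_rot': array([[ 9.99997725e-01, -2.13285063e-03,  2.54623759e-05],
       [-2.47037798e-05,  3.55697954e-04,  9.99999936e-01],
       [-2.13285955e-03, -9.99997662e-01,  3.55644455e-04]]), 'force': array([ 0.02111796,  0.16692895, -0.07451056]), 'moment': array([ 0.0329018 , -0.06305777,  0.02279358]), 'opening': 0.9973252161842028}
scene {'fov_y': 52.14522286528557, 'cx': 254.39516506857714, 'cy': 192.56367660123888, 'k1': -0.014975689428288058, 'view': array([[ 0.7250802 , -0.68866285, -0.00147856, -0.37611587],
       [-0.41067454, -0.43066606, -0.80366235,  0.31052631],
       [ 0.55281563,  0.58332686, -0.59508373,  0.8467825 ],

[... 719 characters left out ...]
-02,
         5.62393124e-01],
       [ 1.51929604e-02,  5.68801983e-01, -8.22334165e-01,
         2.32325625e-02],
       [ 9.65035619e-03, -8.22474199e-01, -5.68720549e-01,
         1.73082324e+00],
       [ 0.00000000e+00,  0.00000000e+00,  0.00000000e+00,
         1.00000000e+00]])}
pipe_center [([0.4845, -0.0932, 0.0196], 0.79), ([0.3889, -0.0229, 0.0221], 0.58), ([0.6062, -0.1544, 0.026], 0.55), ([0.5735, -0.0204, 0.0563], 0.5)]
stop_seat [([0.598, 0.1511, 0.0791], 0.81)]
sill_edge [([0.5999, 0.1355, 0.0561], 0.59)]
keeper_pivot [([0.5417, 0.124, 0.0788], 0.97)]
keeper_knob [([0.4999, 0.0493, 0.0763], 0.63), ([0.4572, 0.4572, -0.003], 0.5)]
gutter [([0.5934, 0.1134, 0.0039], 0.76)]
0.7
```

View pics/scene0.png

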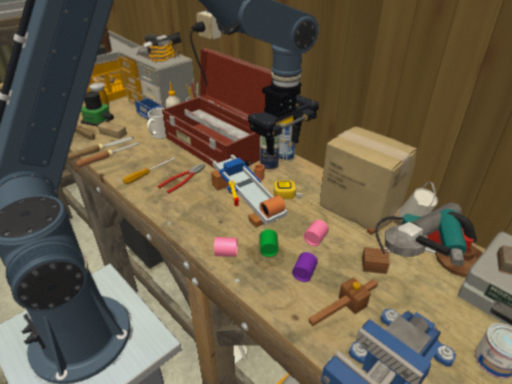

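View pics/side0.png

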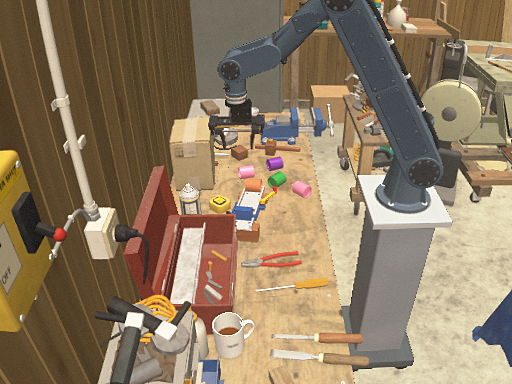

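Five pipe-shaped candidates in the scene view: copper (273,206), which lies in the gutter; pink (226,246) and (316,232); green (269,243); purple (305,266). I choose the copper one at (273,206). I'll check it in a close crop and from the wrist camera.

Run:
```python
from rig import *
import cv2,numpy as np
s=read_state();np.set_printoptions(suppress=True)
im=capture("wrist");cv2.imwrite("pics/wrist0.png",im[:,:,::-1]);print(camera_info("wrist"))
a=cv2.imread("pics/scene0.png")[140:230,195:315];b=cv2.imread("pics/side0.png")[165:250,190:310]
cv2.imwrite("pics/crop0.png",np.vstack([cv2.resize(a,(720,300*90//90-0)) if 0 else cv2.resize(a,(400,300),interpolation=2),cv2.resize(b,(400,283),interpolation=2)]))
for t in("pipe_center","stop_seat","sill_edge","keeper_pivot","keeper_knob","gutter","coupling","tape_measure"):
    print(t,[(np.round(d["position"],4).tolist(),round(d["confidence"],2)) for d in tip_of(t,"wrist")])
```

```text
{'fov_y': 63.29784225656958, 'cx': 261.9359732866904, 'cy': 186.58477718094645, 'k1': 0.02608781192886827, 'tool_from_camera': array([[ 0.99999984,  0.00049666, -0.00027913, -0.00028331],
       [ 0.00040167, -0.26714226,  0.96365702, -0.14633636],
       [ 0.00040405, -0.96365697, -0.26714242,  0.07284649],
       [ 0.        ,  0.        ,  0.        ,  1.        ]])}
pipe_center [([0.48, -0.0921, 0.0228], 0.91), ([0.4892, -0.2125, 0.0299], 0.86), ([0.5738, -0.0138, 0.0572], 0.84), ([0.6104, -0.1544, 0.0216], 0.8), ([0.3897, -0.0234, 0.0244], 0.57), ([0.5427, 0.1233, 0.0806], 0.46)]
stop_seat []
sill_edge [([0.5969, 0.1386, 0.055], 0.61)]
keeper_pivot [([0.5433, 0.1224, 0.0813], 0.58)]
keeper_knob [([0.4965, 0.0558, 0.0728], 0.6)]
gutter [([0.596, 0.1132, -0.0067], 0.9)]
coupling [([0.7025, 0.1712, -0.003], 0.74)]
tape_measure [([0.7072, 0.0488, 0.0018], 0.9)]
```

View pics/wrist0.png

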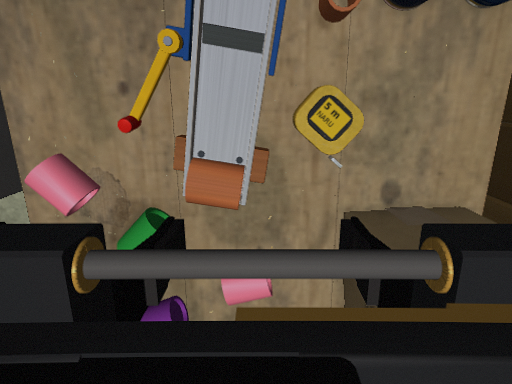

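View pics/crop0.png

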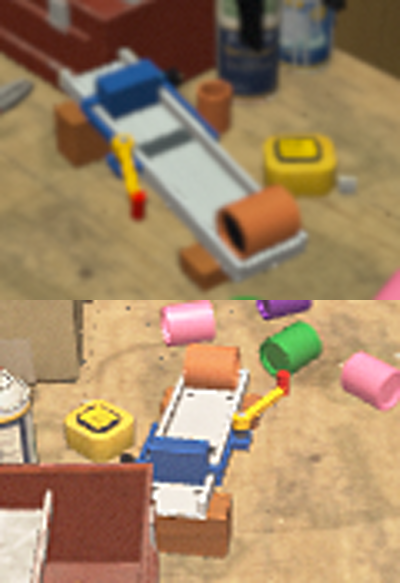

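Run:
```python
import cv2
a=cv2.imread("pics/wrist0.png")[0:215,110:300]
cv2.imwrite("pics/w0c.png",cv2.resize(a,None,fx=2.7,fy=2.7,interpolation=2))
```

```text
(no output)
```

View pics/w0c.png

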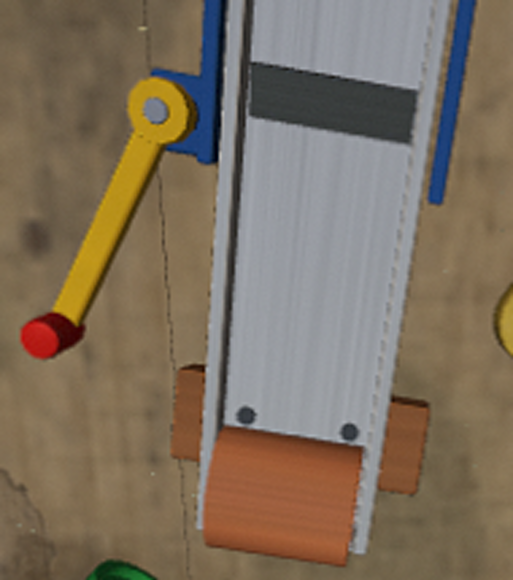

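```bash
cat > fit.py <<'E'
import numpy as np,cv2
from scipy.optimize import least_squares
np.set_printoptions(suppress=True,precision=4)
A=0.14
def model(p):
    gx,gy,yaw,s,k=p
    Rz=np.array([[np.cos(yaw),-np.sin(yaw),0],[np.sin(yaw),np.cos(yaw),0],[0,0,1]])
    R=Rz@np.array([[np.cos(A),0,-np.sin(A)],[0,1,0],[np.sin(A),0,np.cos(A)]])
    O=np.array([gx,gy,.046])
    W=lambda u,y,h:O+R@np.array([u,y,h])
    d=dict(W=W,seat=W(s,0,.025),sill=W(s-.016,0,.005),piv=W(s-.036,.052,.032),
      pivtop=W(s-.036,.052,.039),knobtop=W(s-.036-.085*np.cos(k),.052-.085*np.sin(k),.053),
      knob=W(s-.036-.085*np.cos(k),.052-.085*np.sin(k),.040),
      sl=W(s-.016,.031,.005),sr=W(s-.016,-.031,.005),ll=W(-.15,.037,.015),lr=W(-.15,-.037,.015),
      pipe0=W(-.15+.003+.0215,0,.025))
    return d
def proj(P,info,T):
    k=info["k1"];f=192/np.tan(np.radians(info["fov_y"]/2))
    C=np.linalg.inv(T)
    c=C[:3,:3]@P+C[:3,3];a,b=c[0]/c[2],c[1]/c[2];m=1+k*(a*a+b*b)
    return np.array([info["cx"]+f*a*m,info["cy"]+f*b*m])
E
python3 - <<'E'
from fit import *
from rig import *
s=read_state();info=camera_info("wrist")
B=np.eye(4);B[:3,:3]=s["tcp_rot"];B[:3,3]=s["position"];T=B@info["tool_from_camera"]
obs=dict(pivtop=(167.4,40.7),knobtop=(125.2,124.8),sl=(203.3,23.7),sr=(264.4,34.1),ll=(183,195.6),lr=(245.9,204.8))
net=dict(seat=(.599,.1527,.0765),sill=(.598,.1385,.0556),piv=(.5427,.1238,.0795),knob=(.498,.051,.0765))
def res(p,out=False):
    d=model(p);r=[];
    for n,o in obs.items():
        e=proj(d[n],info,T)-o;r+=list(e/1.);
        if out:print(n,e)
    for n,o in net.items():
        e=(d[n]-o)*1000;r+=list(e/3)
        if out:print(n,e,"mm")
    return r
q=least_squares(res,[.592,.111,1.43,.04,-.4],x_scale=[.01,.01,.1,.01,.1])
res(q.x,True);print(q.x,np.degrees(q.x[2]),np.degrees(q.x[4]))
d=model(q.x)
for n in("pipe0","seat","sill","piv","knob"):print(n,d[n])
np.save("p.npy",q.x)
E
```

```text
pivtop [0.9251 0.1123]
knobtop [-0.3561  0.8124]
sl [-1.6722 -0.939 ]
sr [1.32  0.099]
ll [-0.2402 -0.1864]
lr [0.0284 0.0932]
seat [ 0.6349 -1.1721  0.7782] mm
sill [-0.4099  0.1365 -0.3589] mm
piv [-0.1607 -0.2981 -0.3139] mm
knob [-0.9881  0.3393 -0.2837] mm
[ 0.5929  0.1093  1.4135  0.0467 -0.4072] 80.98691489721475 -23.32855452000558
pipe0 [ 0.5729 -0.0169  0.0532]
seat [0.5996 0.1515 0.0773]
sill [0.5976 0.1386 0.0552]
piv [0.5425 0.1235 0.0792]
knob [0.497  0.0513 0.0762]
```

The wrist view shows the copper pipe at (216,183), lying across the low end of the gutter against the lip. The sill is at (233,38), the pivot at (167,41) and the knob at (125,125). The model fits to about 1 px and 1 mm, and the gutter's yaw is 81°. Next I bring the fingers down behind the pipe.

Call:
jog_arm --steps '[{"delta_pos": [-15,-16,-20],"turn": -3,"fingers": 28},{"delta_pos": [-30,-32,-40],"turn": -6,"fingers": 28},{"delta_pos": [-45,-48,-60],"turn": -9,"fingers": 28},{"delta_pos": [-59,-64,-80],"turn": -9,"fingers": 28},{"delta_pos": [-59,-64,-100],"turn": -9,"fingers": 28},{"delta_pos": [-59,-64,-120],"turn": -9,"fingers": 28},{"delta_pos": [-59,-64,-135],"turn": -9,"fingers": 28},{"delta_pos": [-59,-64,-150],"turn": -9,"fingers": 28},{"delta_pos": [-59,-64,-150],"turn": -9,"fingers": 28}]'

```text
time_s: 1.9
position: [0.5642, -0.0636, 0.0869]
tcp_rot: [[0.988, -0.005, 0.157], [-0.157, 0.002, 0.988], [-0.005, -1.0, 0.001]]
force: [-0.5, -0.0, -0.5]
opening: 0.403
```

Run:
```python
from rig import *
import cv2,numpy as np
s=read_state();print(s["position"],s["force"],s["opening"])
im=capture("wrist");cv2.imwrite("pics/wrist1.png",im[:,:,::-1])
b=capture("scene")[140:230,195:315,::-1]
cv2.imwrite("pics/scene1.png",cv2.resize(b,(640,480),interpolation=2))
```

```text
[ 0.56416602 -0.06361103  0.08694213] [-0.49478672 -0.01880848 -0.49752055] 0.4028540092918406
```

View pics/wrist1.png

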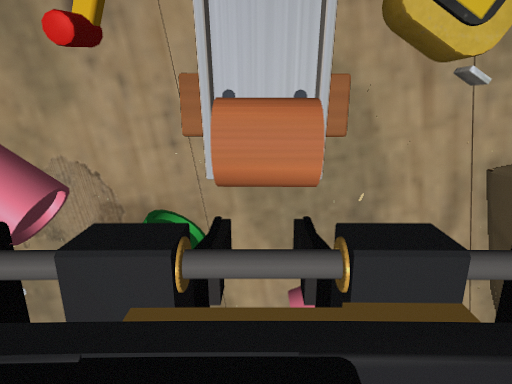

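View pics/scene1.png

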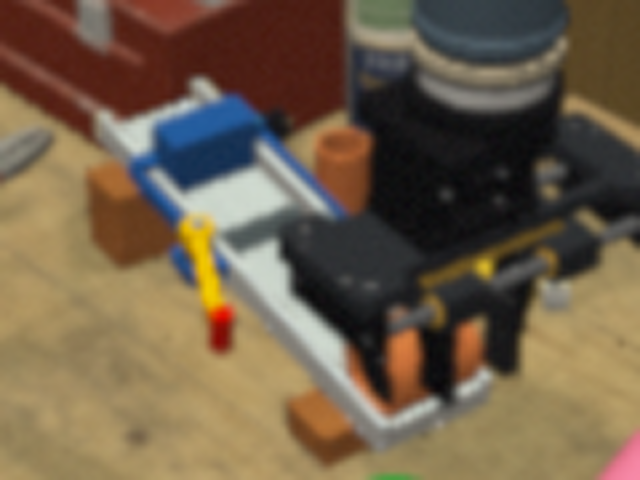

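Call:
jog_arm --steps '[{"delta_pos": [0,0,-8],"turn": 0,"fingers": 28},{"delta_pos": [0,0,-16],"turn": 0,"fingers": 28},{"delta_pos": [0,0,-24],"turn": 0,"fingers": 28},{"delta_pos": [0,0,-24],"turn": 0,"fingers": 28},{"delta_pos": [0.5,3,-24],"turn": 0,"fingers": 28},{"delta_pos": [0.9,6,-23],"turn": 0,"fingers": 28},{"delta_pos": [1.2,8,-23],"turn": 0,"fingers": 28},{"delta_pos": [1.6,10,-22.6],"turn": 0,"fingers": 28},{"delta_pos": [1.9,12,-22.3],"turn": 0,"fingers": 28},{"delta_pos": [2.2,14,-22],"turn": 0,"fingers": 28},{"delta_pos": [2.5,16,-21.7],"turn": 0,"fingers": 28},{"delta_pos": [2.9,18,-21.5],"turn": 0,"fingers": 28},{"delta_pos": [3.2,20,-21.2],"turn": 0,"fingers": 28},{"delta_pos": [3.5,22,-20.9],"turn": 0,"fingers": 28}]'

```text
time_s: 3.17
position: [0.5696, -0.0419, 0.0688]
tcp_rot: [[0.988, 0.0, 0.157], [-0.157, -0.0, 0.988], [0.0, -1.0, -0.0]]
force: [-0.3, -2.0, 0.3]
opening: 0.283
```

Run:
```python
from rig import *
import cv2,numpy as np
im=capture("wrist");cv2.imwrite("pics/wrist2.png",im[:,:,::-1])
b=capture("scene")[140:230,195:315,::-1]
cv2.imwrite("pics/scene2.png",cv2.resize(b,(640,480),interpolation=2))
```

```text
(no output)
```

View pics/wrist2.png

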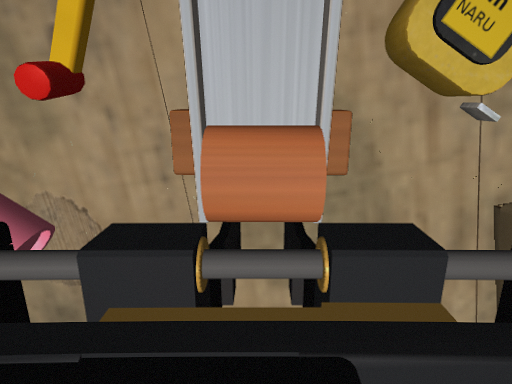

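View pics/scene2.png

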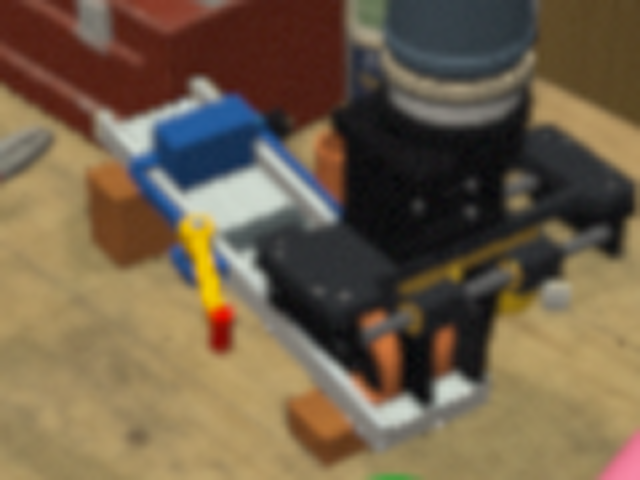

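Call:
jog_arm --steps '[{"delta_pos": [0.5,3,-1],"turn": 0,"fingers": 28},{"delta_pos": [1,6,-2],"turn": 0,"fingers": 28},{"delta_pos": [1.4,9,-2.5],"turn": 0,"fingers": 28},{"delta_pos": [1.9,12,-2.3],"turn": 0,"fingers": 28},{"delta_pos": [2.4,15,-1.9],"turn": 0,"fingers": 28},{"delta_pos": [2.9,18,-1.4],"turn": 0,"fingers": 28},{"delta_pos": [3.3,21,-1],"turn": 0,"fingers": 28},{"delta_pos": [3.8,24,-0.6],"turn": 0,"fingers": 28},{"delta_pos": [4.3,27,-0.1],"turn": 0,"fingers": 28},{"delta_pos": [4.8,30,0.3],"turn": 0,"fingers": 28},{"delta_pos": [5.2,33,0.7],"turn": 0,"fingers": 28},{"delta_pos": [5.7,36,1.1],"turn": 0,"fingers": 28},{"delta_pos": [6.2,39,1.6],"turn": 0,"fingers": 28},{"delta_pos": [6.7,42,2],"turn": 0,"fingers": 28},{"delta_pos": [7.2,45,2.4],"turn": 0,"fingers": 28},{"delta_pos": [7.6,48,2.8],"turn": 0,"fingers": 28},{"delta_pos": [8.1,51,3.3],"turn": 0,"fingers": 28},{"delta_pos": [8.6,54,3.7],"turn": 0,"fingers": 28},{"delta_pos": [9.1,57,4.1],"turn": 0,"fingers": 28},{"delta_pos": [9.5,60,4.6],"turn": 0,"fingers": 28}]'

```text
time_s: 4.93
position: [0.579, 0.0183, 0.0733]
tcp_rot: [[0.988, -0.0, 0.156], [-0.156, 0.0, 0.988], [-0.0, -1.0, -0.0]]
force: [-0.5, -2.3, 0.1]
opening: 0.278
```

Run:
```python
from rig import *
import cv2,numpy as np
im=capture("wrist");cv2.imwrite("pics/wrist3.png",im[:,:,::-1])
print([(np.round(d["position"],4).tolist(),round(d["confidence"],2)) for d in tip_of("pipe_center","wrist")])
```

```text
[]
```

View pics/wrist3.png

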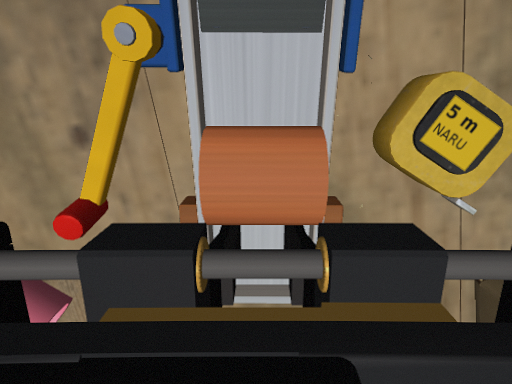

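The wrist view shows the pipe at (263,175), square in the gutter and held by both fingertips. The sill's dark plate is at (260,15). I push on.

Call:
jog_arm --steps '[{"delta_pos": [0.5,3,0.4],"turn": 0,"fingers": 28},{"delta_pos": [1,6,0.9],"turn": 0,"fingers": 28},{"delta_pos": [1.4,9,1.3],"turn": 0,"fingers": 28},{"delta_pos": [1.9,12,1.7],"turn": 0,"fingers": 28},{"delta_pos": [2.4,15,2.1],"turn": 0,"fingers": 28},{"delta_pos": [2.9,18,2.6],"turn": 0,"fingers": 28},{"delta_pos": [3.3,21,3],"turn": 0,"fingers": 28},{"delta_pos": [3.8,24,3.4],"turn": 0,"fingers": 28},{"delta_pos": [4.3,27,3.9],"turn": 0,"fingers": 28},{"delta_pos": [4.8,30,4.3],"turn": 0,"fingers": 28},{"delta_pos": [5.2,33,4.7],"turn": 0,"fingers": 28},{"delta_pos": [5.7,36,5.1],"turn": 0,"fingers": 28},{"delta_pos": [6.2,39,5.6],"turn": 0,"fingers": 28},{"delta_pos": [6.7,42,6],"turn": 0,"fingers": 28},{"delta_pos": [7.2,45,6.4],"turn": 0,"fingers": 28},{"delta_pos": [7.6,48,6.8],"turn": 0,"fingers": 28},{"delta_pos": [8.1,51,7.3],"turn": 0,"fingers": 28},{"delta_pos": [8.6,54,7.7],"turn": 0,"fingers": 28},{"delta_pos": [8.9,56,8],"turn": 0,"fingers": 28},{"delta_pos": [9.2,58,8.3],"turn": 0,"fingers": 28}]'

```text
time_s: 6.7
position: [0.5882, 0.0763, 0.0816]
tcp_rot: [[0.988, -0.0, 0.156], [-0.156, -0.0, 0.988], [-0.0, -1.0, -0.0]]
force: [-0.0, -0.5, 0.3]
opening: 0.281
```

Run:
```python
from rig import *
import cv2,numpy as np
im=capture("wrist");cv2.imwrite("pics/wrist4.png",im[:,:,::-1])
b=capture("scene")[140:230,195:315,::-1]
cv2.imwrite("pics/scene4.png",cv2.resize(b,(640,480),interpolation=2))
```

```text
(no output)
```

View pics/wrist4.png

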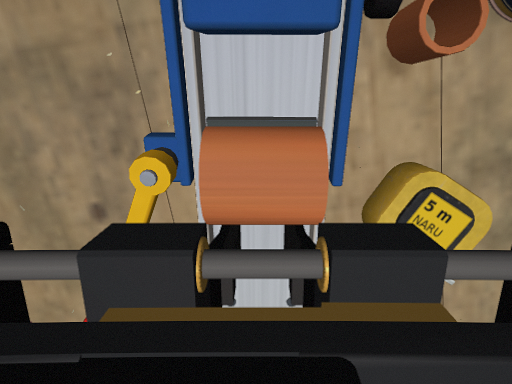

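View pics/scene4.png

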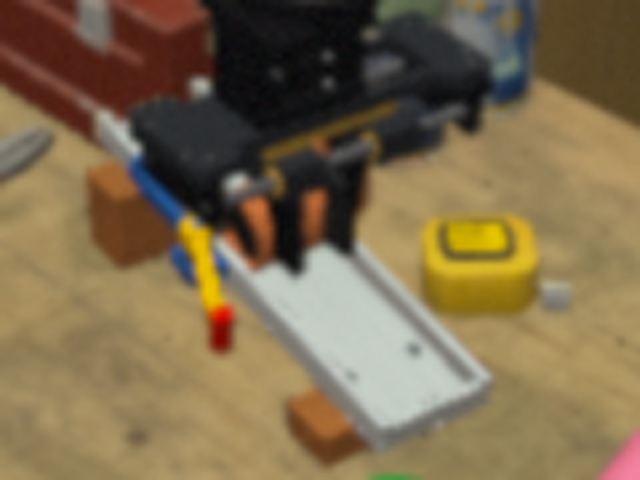

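Call:
jog_arm --steps '[{"delta_pos": [0.3,2,0.4],"turn": 0,"fingers": 28},{"delta_pos": [0.6,4,0.8],"turn": 0,"fingers": 28},{"delta_pos": [1,6,1.2],"turn": 0,"fingers": 28},{"delta_pos": [1.3,8,1.5],"turn": 0,"fingers": 28},{"delta_pos": [1.5,9.5,1.8],"turn": 0,"fingers": 28},{"delta_pos": [1.7,11,2.1],"turn": 0,"fingers": 28},{"delta_pos": [2,12.5,2.4],"turn": 0,"fingers": 28},{"delta_pos": [2.2,14,2.7],"turn": 0,"fingers": 28},{"delta_pos": [2.5,15.5,3],"turn": 0,"fingers": 28},{"delta_pos": [2.7,17,3.2],"turn": 0,"fingers": 28},{"delta_pos": [2.9,18,3.4],"turn": 0,"fingers": 28},{"delta_pos": [3,19,3.5],"turn": 0,"fingers": 28},{"delta_pos": [3.2,20,3.6],"turn": 0,"fingers": 28},{"delta_pos": [3.3,21,3.7],"turn": 0,"fingers": 28},{"delta_pos": [3.5,22,3.8],"turn": 0,"fingers": 28},{"delta_pos": [3.7,23,3.9],"turn": 0,"fingers": 28},{"delta_pos": [3.8,24,4],"turn": 0,"fingers": 28}]'

```text
time_s: 8.22
position: [0.5919, 0.1006, 0.0854]
tcp_rot: [[0.988, -0.0, 0.157], [-0.157, 0.001, 0.988], [-0.0, -1.0, 0.001]]
force: [-0.6, -0.6, 0.3]
opening: 0.278
```

Run:
```python
from rig import *
import cv2,numpy as np
im=capture("wrist");cv2.imwrite("pics/wrist5.png",im[:,:,::-1])
```

```text
(no output)
```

View pics/wrist5.png

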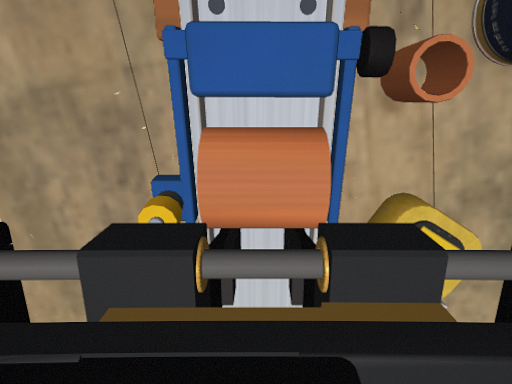

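Call:
jog_arm --steps '[{"delta_pos": [0.2,1,0.1],"turn": 0,"fingers": 28},{"delta_pos": [0.3,2,0.3],"turn": 0,"fingers": 28},{"delta_pos": [0.5,3,0.4],"turn": 0,"fingers": 28},{"delta_pos": [0.6,4,0.6],"turn": 0,"fingers": 28},{"delta_pos": [0.8,5,0.7],"turn": 0,"fingers": 28},{"delta_pos": [1,6,0.8],"turn": 0,"fingers": 28},{"delta_pos": [1.1,7,1],"turn": 0,"fingers": 28},{"delta_pos": [1.3,8,1.1],"turn": 0,"fingers": 28},{"delta_pos": [1.3,8,1.1],"turn": 0,"fingers": 28}]'

```text
time_s: 9.02
position: [0.5933, 0.1083, 0.0867]
tcp_rot: [[0.988, 0.0, 0.156], [-0.156, 0.0, 0.988], [0.0, -1.0, 0.0]]
force: [0.6, -0.1, -0.5]
opening: 0.281
```

Run:
```python
from rig import *
import cv2,numpy as np
im=capture("wrist");cv2.imwrite("pics/wrist6.png",im[:,:,::-1])
```

```text
(no output)
```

View pics/wrist6.png

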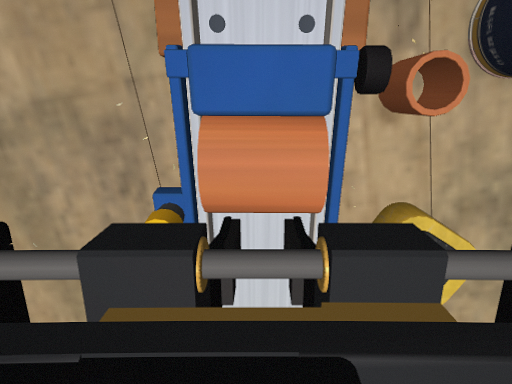

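The wrist view shows the pipe at (263,163), dropped over the sill and against the blue stop at (263,80). The fingers are already free of it. I back off, rise, close the fingers and turn towards the keeper.

Call:
jog_arm --steps '[{"delta_pos": [-1,-6,0],"turn": 0,"fingers": 28},{"delta_pos": [-2,-12,0],"turn": 0,"fingers": 28},{"delta_pos": [-2,-12,20],"turn": 0,"fingers": 28},{"delta_pos": [-2,-12,45],"turn": 0,"fingers": 10},{"delta_pos": [-2,-12,75],"turn": -6,"fingers": 0},{"delta_pos": [-10,-12,85],"turn": -13,"fingers": 0},{"delta_pos": [-20,-12,85],"turn": -20,"fingers": 0},{"delta_pos": [-30,-13,85],"turn": -27,"fingers": 0},{"delta_pos": [-40,-13,85],"turn": -34,"fingers": 0},{"delta_pos": [-50,-13,85],"turn": -41,"fingers": 0},{"delta_pos": [-60,-14,85],"turn": -48,"fingers": 0},{"delta_pos": [-70,-14,85],"turn": -55,"fingers": 0},{"delta_pos": [-80,-14,85],"turn": -62,"fingers": 0},{"delta_pos": [-90,-15,85],"turn": -69,"fingers": 0},{"delta_pos": [-100,-15,85],"turn": -76,"fingers": 0},{"delta_pos": [-106,-15,85],"turn": -83,"fingers": 0},{"delta_pos": [-106,-15,85],"turn": -90,"fingers": 0},{"delta_pos": [-106,-15,85],"turn": -97,"fingers": 0},{"delta_pos": [-106,-15,85],"turn": -104,"fingers": 0},{"delta_pos": [-106,-15,85],"turn": -110,"fingers": 0}]'

```text
time_s: 10.73
position: [0.4871, 0.0924, 0.1718]
tcp_rot: [[-0.49, 0.0, 0.871], [-0.871, -0.0, -0.49], [0.0, -1.0, 0.0]]
force: [-0.3, -0.4, -0.0]
opening: 0.007
```

Run:
```python
from rig import *
from fit import *
s=read_state();print(s["joint_positions"],s["position"],np.degrees(np.arctan2(s["tcp_rot"][1,0],s["tcp_rot"][0,0])))
for c in("wrist","scene","side"):
    im=capture(c)[:,:,::-1]
    if c=="scene": im=cv2.resize(im[140:230,195:315],(640,480),interpolation=2)
    if c=="side": im=cv2.resize(im[165:250,190:310],(640,453),interpolation=2)
    cv2.imwrite(f"pics/{c}7.png",im)
    if c=="scene":
      for t in ("pipe_center","stop_seat","keeper_knob","keeper_pivot"):print(t,[(np.round(d["position"],4).tolist(),round(d["confidence"],2)) for d in tip_of(t,c)])
p=np.load("p.npy");d=model(p);P=d["piv"]
for k in np.arange(-30,95,6):
    h=np.radians(np.degrees(p[2])+180+k)
    b=np.array([np.cos(h),np.sin(h)]);n=np.array([np.sin(h),-np.cos(h)])
    print(k,np.degrees(h)-360,(P[:2]+.055*b+.015*n)*1000,P[2]*1000+8-55*.14*np.cos(np.radians(k)))
```

```text
[ -2.1968  26.2287 104.343   -0.0114  49.4273 117.1785] [0.4871 0.0924 0.1718] -119.36780253889725
pipe_center [([0.3886, -0.024, 0.025], 0.97), ([0.4887, -0.2107, 0.0269], 0.96), ([0.6031, -0.1548, 0.0252], 0.87), ([0.5993, 0.1495, 0.077], 0.7), ([0.4815, -0.094, 0.0258], 0.57)]
stop_seat [([0.5994, 0.1548, 0.072], 0.7)]
keeper_knob [([0.4966, 0.0542, 0.0809], 0.49)]
keeper_pivot [([0.5443, 0.1241, 0.0819], 0.7), ([0.593, 0.1128, 0.0047], 0.35)]
-30 -129.01308510278523 [496.2619  90.2092] 80.51771940506552
-24 -123.01308510278525 [499.9955  85.5543] 80.15181499035766
-18 -117.0130851027852 [504.1951  81.3151] 79.86297983873301
-12 -111.01308510278523 [508.8149  77.5382] 79.6543784885554
-6 -105.01308510278525 [513.8042  74.2648] 79.52829641986999
0 -99.01308510278523 [519.1083  71.5309] 79.4861150142057
6 -93.01308510278523 [524.6691  69.3664] 79.52829641986999
12 -87.01308510278523 [530.4257  67.795 ] 79.6543784885554
18 -81.01308510278523 [536.315   66.8339] 79.86297983873301
24 -75.01308510278523 [542.2725  66.4937] 80.15181499035766
30 -69.01308510278523 [548.2329  66.7781] 80.51771940506552
36 -63.013085102785226 [554.131  67.684] 80.9566841575186
42 -57.013085102785226 [559.902   69.2014] 81.46389985802976
48 -51.013085102785226 [565.4829  71.3138] 82.03380934524249
54 -45.013085102785226 [570.8123  73.9979] 82.66016857155365
60 -39.013085102785226 [575.832   77.2244] 83.33611501420569
66 -33.013085102785226 [580.4869  80.958 ] 84.05424286252203
72 -27.013085102785226 [584.7261  85.1576] 84.8066841575186
78 -21.013085102785226 [588.503   89.7774] 85.58519499490895
84 -15.013085102785226 [591.7764  94.7667] 86.38124584704477
90 -9.013085102785226 [594.5103 100.0708] 87.1861150142057
```

View pics/wrist7.png

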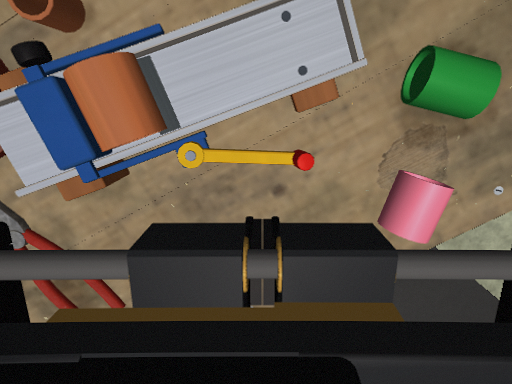

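View pics/scene7.png

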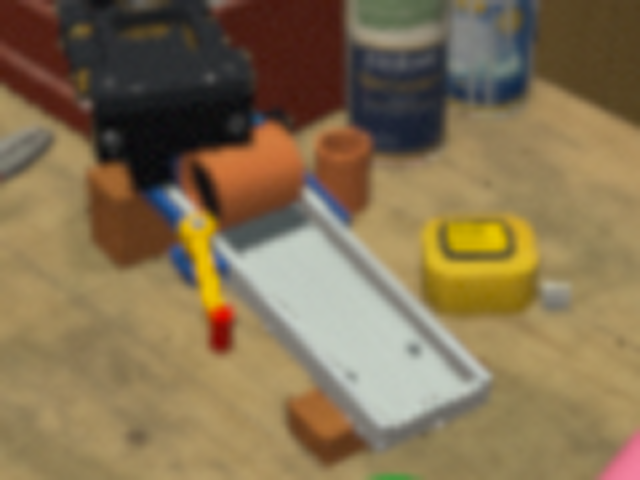

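View pics/side7.png

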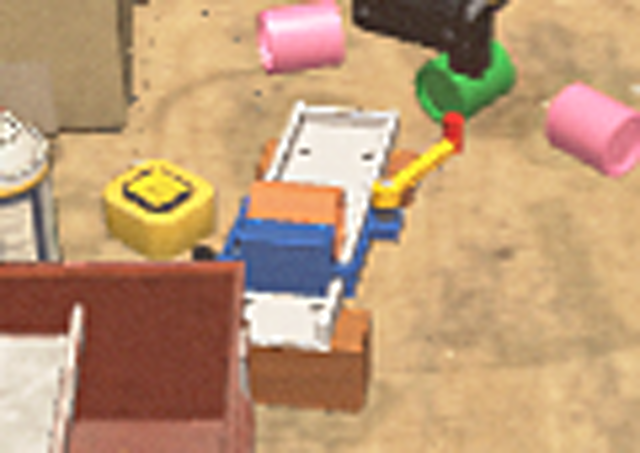

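The keeper lies between the pivot at (190,155) and the knob at (304,160) in the wrist view. The closed fingertips stand on its outer side, and the pipe at (113,100) is resting against the stop. Now I go down and sweep.

Call:
jog_arm --steps '[{"delta_pos": [0,0,-20],"turn": -1,"fingers": 0},{"delta_pos": [0,0,-42],"turn": -2,"fingers": 0},{"delta_pos": [0,0,-65],"turn": -3.6,"fingers": 0},{"delta_pos": [0,0,-85],"turn": -3.6,"fingers": 0},{"delta_pos": [0,0,-92],"turn": -3.6,"fingers": 0},{"delta_pos": [4,-2.2,-92],"turn": -3.6,"fingers": 0},{"delta_pos": [8.5,-4.8,-92],"turn": -3.6,"fingers": 0},{"delta_pos": [12.8,-7.2,-92],"turn": -3.6,"fingers": 0},{"delta_pos": [14.9,-9.4,-92],"turn": -0.6,"fingers": 0},{"delta_pos": [17,-11.5,-92],"turn": 2.4,"fingers": 0},{"delta_pos": [19.3,-13.4,-92.2],"turn": 5.4,"fingers": 0},{"delta_pos": [21.6,-15.3,-92.3],"turn": 8.4,"fingers": 0},{"delta_pos": [24.1,-16.9,-92.4],"turn": 11.4,"fingers": 0},{"delta_pos": [26.6,-18.5,-92.5],"turn": 14.4,"fingers": 0},{"delta_pos": [29.2,-19.9,-92.5],"turn": 17.4,"fingers": 0},{"delta_pos": [31.9,-21.3,-92.5],"turn": 20.4,"fingers": 0}]'

```text
time_s: 12.42
position: [0.5198, 0.0717, 0.0804]
tcp_rot: [[-0.147, 0.001, 0.989], [-0.989, 0.0, -0.147], [-0.0, -1.0, 0.001]]
force: [-1.2, 0.9, -0.2]
opening: 0.01
```

Run:
```python
from rig import *
from fit import *
s=read_state();print(s["joint_positions"],s["position"],np.degrees(np.arctan2(s["tcp_rot"][1,0],s["tcp_rot"][0,0])))
for c in("wrist","scene"):
    im=capture(c)[:,:,::-1]
    if c=="scene": im=cv2.resize(im[140:230,195:315],(640,480),interpolation=2)
    cv2.imwrite(f"pics/{c}8.png",im)
```

```text
[ -4.3763  36.8986 103.856    0.035   39.1846  94.0508] [0.5198 0.0717 0.0804] -98.4541647085423
```

View pics/wrist8.png

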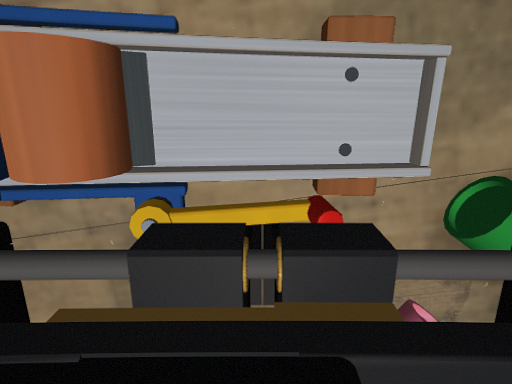

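View pics/scene8.png

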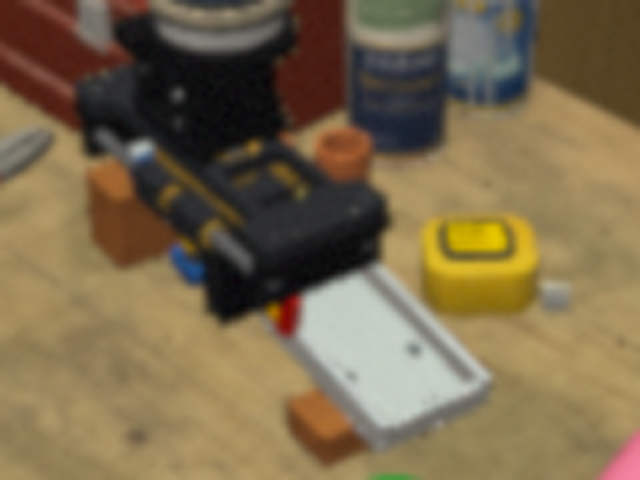

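Call:
jog_arm --steps '[{"delta_pos": [2.7,-1.1,-0.5],"turn": 3,"fingers": 0},{"delta_pos": [5.5,-2.1,-1],"turn": 6,"fingers": 0},{"delta_pos": [8.4,-3,-1.5],"turn": 9,"fingers": 0},{"delta_pos": [11.2,-3.7,-1.8],"turn": 12,"fingers": 0},{"delta_pos": [14.1,-4.3,-1.7],"turn": 15,"fingers": 0},{"delta_pos": [17,-4.7,-1.6],"turn": 18,"fingers": 0},{"delta_pos": [20,-4.9,-1.5],"turn": 21,"fingers": 0},{"delta_pos": [23,-5,-1.3],"turn": 24,"fingers": 0},{"delta_pos": [26,-4.9,-1.2],"turn": 27,"fingers": 0},{"delta_pos": [29,-4.7,-1],"turn": 30,"fingers": 0},{"delta_pos": [31.9,-4.3,-0.8],"turn": 33,"fingers": 0},{"delta_pos": [34.9,-3.8,-0.5],"turn": 36,"fingers": 0},{"delta_pos": [37.7,-3.1,-0.3],"turn": 39,"fingers": 0},{"delta_pos": [40.6,-2.3,0],"turn": 42,"fingers": 0},{"delta_pos": [43.4,-1.3,0.3],"turn": 45,"fingers": 0},{"delta_pos": [46.2,-0.2,0.5],"turn": 48,"fingers": 0},{"delta_pos": [48.9,1.1,0.8],"turn": 51,"fingers": 0},{"delta_pos": [51.5,2.5,1.2],"turn": 54,"fingers": 0},{"delta_pos": [54.1,4,1.5],"turn": 57,"fingers": 0},{"delta_pos": [56.6,5.7,1.8],"turn": 60,"fingers": 0}]'

```text
time_s: 14.18
position: [0.5759, 0.077, 0.0817]
tcp_rot: [[0.782, 0.0, 0.623], [-0.623, -0.001, 0.782], [0.001, -1.0, -0.0]]
force: [-1.4, -0.1, -1.6]
opening: 0.008
```

Run:
```python
from rig import *
from fit import *
s=read_state();print(s["joint_positions"],s["position"],np.degrees(np.arctan2(s["tcp_rot"][1,0],s["tcp_rot"][0,0])))
for c in("wrist",):
    im=capture(c)[:,:,::-1]
    cv2.imwrite(f"pics/{c}9.png",im)
```

```text
[-3.3782 39.5131 95.5029 -0.0515 44.9731 35.18  ] [0.5759 0.077  0.0817] -38.52171342827868
```

View pics/wrist9.png

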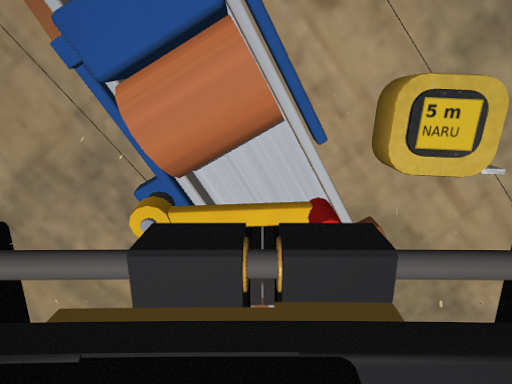

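Call:
jog_arm --steps '[{"delta_pos": [2.3,1.8,0.4],"turn": 3,"fingers": 0},{"delta_pos": [4.7,3.8,0.7],"turn": 6,"fingers": 0},{"delta_pos": [6.8,5.8,1.1],"turn": 9,"fingers": 0},{"delta_pos": [8.9,8,1.5],"turn": 12,"fingers": 0},{"delta_pos": [10.8,10.2,1.9],"turn": 15,"fingers": 0},{"delta_pos": [12.7,12.6,2.2],"turn": 18,"fingers": 0},{"delta_pos": [14.3,15,2.6],"turn": 21,"fingers": 0},{"delta_pos": [15.6,17,2.9],"turn": 23.5,"fingers": 0}]'

```text
time_s: 14.9
position: [0.5918, 0.094, 0.0845]
tcp_rot: [[0.966, 0.001, 0.26], [-0.26, -0.001, 0.966], [0.001, -1.0, -0.0]]
force: [-0.3, -1.5, -0.7]
opening: 0.007
```

Run:
```python
from rig import *
from fit import *
s=read_state();print(s["position"],s["force"],np.degrees(np.arctan2(s["tcp_rot"][1,0],s["tcp_rot"][0,0])))
for c in("wrist",):
    im=capture(c)[:,:,::-1]
    cv2.imwrite(f"pics/{c}10.png",im)
```

```text
[0.5918 0.094  0.0845] [-0.2599 -1.5331 -0.6714] -15.074822586025252
```

View pics/wrist10.png

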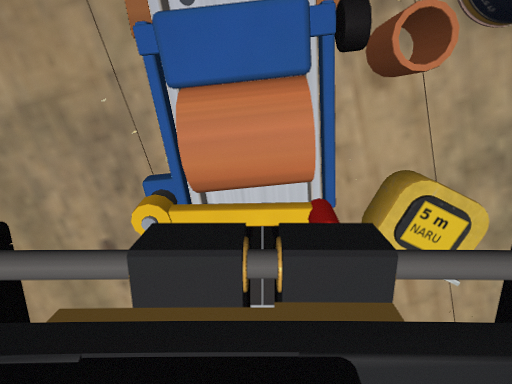

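Call:
jog_arm --steps '[{"delta_pos": [0.7,1.3,0.2],"turn": 1.5,"fingers": 0},{"delta_pos": [1.3,2.6,0.4],"turn": 3,"fingers": 0},{"delta_pos": [1.9,3.8,0.6],"turn": 4.5,"fingers": 0},{"delta_pos": [2.4,5,0.8],"turn": 5.5,"fingers": 0},{"delta_pos": [2.5,5.5,0.8],"turn": 6,"fingers": 0},{"delta_pos": [2.5,5.5,0.8],"turn": 6,"fingers": 0}]'

```text
time_s: 15.45
position: [0.5944, 0.0988, 0.085]
tcp_rot: [[0.988, 0.001, 0.157], [-0.157, -0.002, 0.988], [0.001, -1.0, -0.002]]
force: [0.3, -5.7, 1.1]
opening: 0.008
```

Run:
```python
from rig import *
from fit import *
s=read_state();print(s["position"],s["force"],s["moment"],np.degrees(np.arctan2(s["tcp_rot"][1,0],s["tcp_rot"][0,0])))
for c in("wrist",):
    im=capture(c)[:,:,::-1]
    cv2.imwrite(f"pics/{c}11.png",im)
```

```text
[0.5944 0.0988 0.085 ] [ 0.332  -5.6613  1.0884] [-0.8698  0.0043  0.0117] -9.026796010712918
```

View pics/wrist11.png

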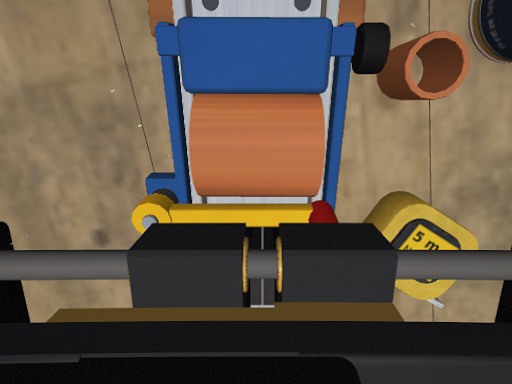

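The force has risen from 1.5 N to 5.7 N, so the keeper is at its end stop. It lies straight across the gutter behind the pipe. I withdraw.

Call:
jog_arm --steps '[{"delta_pos": [-0.5,-3,0],"turn": 0,"fingers": 0},{"delta_pos": [-1.5,-9,0],"turn": 0,"fingers": 0},{"delta_pos": [-2.5,-16,0],"turn": 0,"fingers": 0},{"delta_pos": [-3,-20,10],"turn": 0,"fingers": 0},{"delta_pos": [-3,-20,30],"turn": 0,"fingers": 0},{"delta_pos": [-3,-22,60],"turn": 0,"fingers": 0},{"delta_pos": [-3,-30,90],"turn": 0,"fingers": 0},{"delta_pos": [-3,-45,120],"turn": 0,"fingers": 0},{"delta_pos": [-3,-60,145],"turn": 0,"fingers": 0},{"delta_pos": [-3,-70,155],"turn": 0,"fingers": 0},{"delta_pos": [-3,-70,155],"turn": 0,"fingers": 0},{"delta_pos": [-3,-70,155],"turn": 0,"fingers": 0}]'

```text
time_s: 16.5
position: [0.5905, 0.0296, 0.2396]
tcp_rot: [[0.987, 0.0, 0.16], [-0.16, 0.001, 0.987], [-0.0, -1.0, 0.001]]
force: [0.1, 0.4, -1.3]
opening: 0.005
```

Run:
```python
from rig import *
from fit import *
s=read_state();print(s["position"],s["force"])
for c in("wrist","scene"):
    im=capture(c)[:,:,::-1]
    for t in ("pipe_center","stop_seat","keeper_knob","keeper_pivot"):print(c,t,[(np.round(d["position"],4).tolist(),round(d["confidence"],2)) for d in tip_of(t,c)])
    if c=="scene": im=cv2.resize(im[140:230,195:315],(640,480),interpolation=2)
    cv2.imwrite(f"pics/{c}12.png",im)
p=np.load("p.npy").copy();p[4]=np.pi/2;d=model(p);print(d["seat"],d["knob"],d["piv"])
info=camera_info("wrist");B=np.eye(4);B[:3,:3]=s["tcp_rot"];B[:3,3]=s["position"];T=B@info["tool_from_camera"]
for n in("seat","knobtop","pivtop"):print(n,proj(d[n],info,T))
```

```text
[0.5905 0.0296 0.2396] [ 0.1278  0.3589 -1.2916]
wrist pipe_center [([0.3889, -0.0226, 0.0232], 0.57)]
wrist stop_seat []
wrist keeper_knob []
wrist keeper_pivot [([0.5424, 0.1259, 0.0831], 0.76)]
scene pipe_center [([0.49, -0.2111, 0.0223], 0.92), ([0.3888, -0.0228, 0.0261], 0.81), ([0.4815, -0.0938, 0.0254], 0.76)]
scene stop_seat [([0.6288, 0.1093, 0.0894], 0.59), ([0.6005, 0.1531, 0.074], 0.56)]
scene keeper_knob [([0.6255, 0.1082, 0.0911], 0.46)]
scene keeper_pivot [([0.5435, 0.1263, 0.0828], 0.84), ([0.4693, -0.3449, 0.0032], 0.2)]
[0.5996 0.1515 0.0773] [0.6263 0.1091 0.0871] [0.5425 0.1235 0.0792]
seat [250.8663  43.8587]
knobtop [288.2922  88.7522]
pivtop [194.195   87.2024]
```

View pics/wrist12.png

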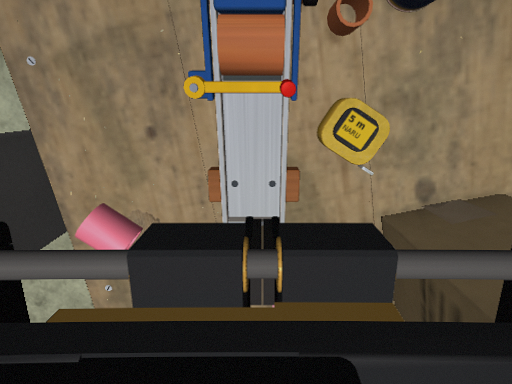

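View pics/scene12.png

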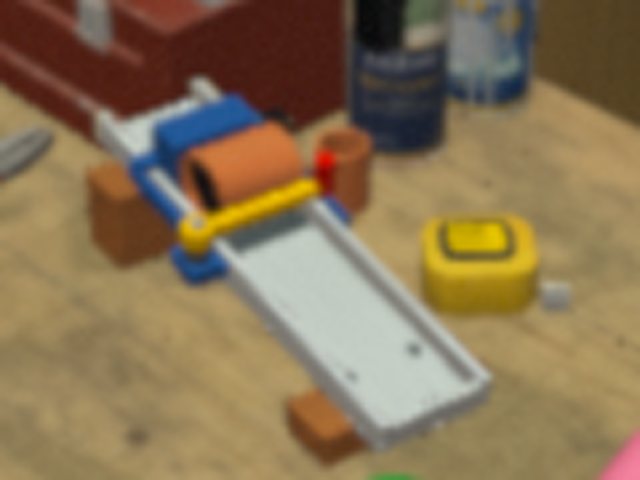

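The keeper lies straight across, from (194,87) to (288,89) in the wrist view, within 1 px of the 90° prediction. The pipe sits against the stop at (251,43), and everything standing around is where it was. I hand in.

```bash
python3 -c "
from rig import *
print(hand_in())"
```

```text
the job is handed in; nothing more can be done
None
```

The copper pipe now sits against the blue stop, and the yellow keeper arm lies straight across the gutter behind it. I handed the job in at about 17 s of the 53 s allowed.

**What I did:** I pushed the pipe up the gutter with both fingertips at about 36 mm/s, slowing to about 12 mm/s for the last stretch over the sill. It then dropped into its seat by itself. With the fingers closed, I swept the keeper round until it met its end stop.

**Forces:** The readings after each move were 2.3 N at most while pushing the pipe, and 5.7 N against the keeper's end stop. That is far below the roughly 70 N at which the stop slips.

**Last checks:**
- **Keeper:** the knob and pivot appeared within about 1 px of where the model puts them at 90°.
- **Pipe:** it is visibly against the stop.
- **Stop and surroundings:** the pivot, which moves with the stop, had not shifted. The bystanders I could see were where they started. The reddish wood block and the marking gauge were not in my last pictures, but the arm never went near them.
- **Hand:** it is clear, about 150 mm above the gutter.

**What disagreed:** in the last pictures the pipe network did not report the copper pipe, only look-alikes. One seat reading landed on the knob instead. For the pipe I therefore relied on the pictures, and on an earlier network reading taken after it seated, which was about 2 mm from the seat.

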